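# Tap the wedge tight in the clamping jig

### The job

Lock the metal bar in the clamping jig: pick up the mallet and drive the wooden wedge in with several separate, gentle taps on its thick end, drawing the mallet back clear between taps, until one more light tap no longer moves it and the bar is held tight. Only the mallet may touch the wedge, and never hit or push it hard. Then lay the mallet down flat on its cork mat, let go and move clear, leaving the other things as they are.

Things in the scene. Friction and masses are not known exactly. Their poses are not given: they have to be found in the camera images.
- jig: Grey clamping jig, fixed. Origin at bench level; +x points away from the robot (yaw within 0.2 rad); the wedge is driven to its -y. Base 18 mm thick, x -35 to 62, y -75 to 48 mm, and a tongue (x -12 to 24) out to y = 100 mm under the wedge. A green fence (face at x = 42, 20 mm high) and end stop hold the bar; a blue slanted cheek (20 x 90 x 26 mm) stands on the robot's side of the wedge.
- wedge: Waxed wooden wedge, loose, 190 mm long (own y), 30 mm high, 12 mm thick at the tip (own -y), 37 mm at the butt (own +y). Origin on its underside, half-way. It stands between bar and cheek, butt to the jig's +y. Loose it slides under 2 N; wedging, the force rises by about 10 N a millimetre; tight once a 10 N tap no longer moves it; then it holds by itself. Over 40 N (taps above 50 mm/s) bruises it.
- wedge_butt (a point): Centre of the wedge's butt, the flat end face (37 mm wide, 30 mm high) that is tapped, 33 mm above the bench; the face looks to the wedge's own +y. The cheek's setting differs by up to 3 mm each time, so how far the wedge goes until it is tight (10 to 80 mm) is not known beforehand and must be felt.
- work_bar: Grey metal bar being clamped, loose, 21 x 109 x 22 mm, long axis y, origin at the centre of its underside; it lies between wedge and fence.
- mallet: Mallet lying flat, 0.35 kg, origin under the centre of its head, on the underside.
- mallet_head (a point): Centre of the mallet's head, 20 mm above its underside: a steel cylinder of 40 mm diameter lying along the mallet's own y axis, 100 mm long, with a flat yellow face at each end (50 mm from this point), alike.
- mallet_grip (a point): Point to hold the mallet by: middle of its wooden handle near the head, 20 mm above its underside, head centre 55 mm away in own +x. The handle runs along own -x, 20 mm wide (own y), 24 mm high, straight from 20 to 160 mm from the head centre, then a rubber end 26 x 40 x 40 mm keeps it level when lying. Hold firmly (60 N or more), or it turns in the jaws.
- mat_top (a point): Centre of the top of the fixed cork mat, 250 mm along its own x, 140 mm along its own y, 4 mm thick. The mallet lies on it at the start, head towards +x.
- tape_measure: Round black tape measure, 66 x 64 x 31 mm, loose, origin under its centre; leave alone.
- ink_tin: Round ink tin, 97 mm diameter, 80 mm high, loose, origin under its centre; leave alone.
- quoin: Black locking block, 22 x 55 x 18 mm, loose, origin under its centre; leave alone.
- spare_bar: Spare grey metal bar, 21 x 109 x 23 mm, loose, origin under its centre; leave alone.
Mind the look-alikes: they are no part of the job. What is shaped like the mallet but orange is not meant.

How it is judged:
By the outcome, as a careful person would: the job done as asked, in the order asked, and still so for the second after the job is handed in, with the robot touching nothing.
It also fails if it takes over 54 s, if anything falls off the work surface, if the arm or the gripper's body presses on something with over 40 N, if the wrist force passes 120 N, or if a joint passes its speed limit or range.

### The arm

A 6-joint arm with a two-finger parallel gripper is mounted at the origin on a cart in front of the work surface, level with it; the furniture and walls round the work are solid. World frame = base frame: x ahead of the robot, y to its left, z up, the work surface at z = 0. Lengths are in m, angles in rad, forces in N, time in s.
With the tool pointing down it reaches from about 0.25 to 0.775 m from the base axis. Payload 4 kg.
Tool frame: the origin (TCP) lies at the very end of the fingers, on their centre line; the grasp point (between the pads) lies 19 mm behind it (robot.pinch_z is the distance from the TCP to the grasp point, in m); z points along the fingers, y is the line along which they close (so a half turn about z gives the same grasp; the last joint's range is limited). The gripper opens to 94 mm and grips with 3 to 60 N. Pads are 16 mm wide; open, the fingers measure 119 mm over their backs; the gripper's body (75 mm by 177 mm) begins 78 mm behind the grasp point.
Start: joints at [1.075, 0.087, 1.371, -0, 1.684, -0.103], TCP at [0.211, 0.508, 0.206] pointing down, gripper open.
Joint ranges: [-3.1, 3.1], [-0.76, 2.03], [0.27, 2.55], [-1.08, 4.22], [0.17, 2.65], [-2.57, 2.57]. Speed limits (rad/s): [2.79, 2.79, 3.14, 3.14, 3.14, 3.14].

### API

Orientations are given as [roll, pitch, yaw] about the fixed x, y, z axes, in that order (R = Rz(yaw) Ry(pitch) Rx(roll)).
In Python, from bench import robot gives the robot as it stands.
- The arm moves only by the tool arm_command, never from a script. Its argument "targets" is one flat list of numbers, 7 for each row, row after row: the turn, a rotation vector about the tool's x, y, z in degrees, then the shift along the tool's x, y, z in mm, then the closure, from -1 (fully open) to 1 (shut). In form: [ax, ay, az, x, y, z, hand, ax, ay, az, x, y, z, hand, ...]. A call has 1 to 20 rows; each row is the pose to reach, as a shift and turn from the pose commanded when the call began, along the tool's axes at that moment; what a row does not reach only later rows make up. A row lasts 1/10 s, in which the tool goes at most 50 mm and 8.59 degrees, less where a joint would pass 70% of its speed; a pose out of reach is approached as far as the arm can. A call with a gripper value outside its range is refused whole. The fingers move at their own pace and stop on an object; the grip force is fixed at half the most. Time passes only in rows, so rows that repeat a pose let the fingers close. It gives the time, the measured TCP pose, the force, the opening and the grip force at its end, in the units of the state.
- robot.get_obs(): the state, without advancing time (a new reading comes with each control period).
- robot.snapshot(name): name is "scene" or "top" or "wrist"; returns a dict with "color" (480x640x3 uint8, red, green, blue), "range_z" (480x640 float32, m along the optical axis (not along the pixel's ray), 0 where there is no reading), "fx", "fy", "cx", "cy" (pixels), "T" (4x4, takes a point from camera to world coordinates); the wrist camera has in their place "T_tool_cam" (4x4, takes a point from camera to tool coordinates, whose origin is the TCP and whose axes are the flange's). Camera axes: x right, y down, z forward; pixel columns grow to the right and rows downward; lengths in m; the calibration is good to about 2 mm. A picture is of the moment at which its call begins: read the wrist's pose just before it.
- robot.close_job(): hands the job in; it is judged then, once.
The state is a dict: "time": time; "joint_positions": joint angles; "qvel": joint speeds; "joint_torque": joint torques, N m; "tool_pos": TCP position; "ee_rot": TCP orientation; "wrist_force": force on the tool from outside, world axes, zero at the start; "wrist_torque": the same for the moment, N m; "width": finger opening in m; "finger_force": force on a finger pad.
Only numpy, scipy, OpenCV 4.12 (cv2) and the standard library are available. Lean on these libraries where they do the work, as an engineer would, in place of code of your own. Each camera call takes 0.05 s, during which the arm holds its last target. There are 200 camera calls.

## Working session

There is one attempt and no reset: what is moved stays moved. The work goes in short steps, Python scripts to look and compute and a tool call to move; the robot and the scene stay as the last step left them, time stands still between calls to the robot, and variables do not carry over. Pictures are saved under pics/ and viewed, at most 10 in all, crops included, and the job is handed in when it is done.

Besides the shell and the picture viewer there is one more tool, called after "Emit:" in YAML: its name, and indented under it one key for each argument. arm_command: Moves the arm, as the interface text tells. Its arguments: {"type":"object","properties":{"targets":{"type":"array"}},"required":["targets"]}

```bash
mkdir -p pics; ls
python3 - <<'E'
from bench import robot
import cv2,numpy as np
for n in ("top","scene"):
    s=robot.snapshot(n); cv2.imwrite(f"pics/{n}0.png",s["color"][:,:,::-1]); np.savez(f"{n}0.npz",**s)
    print(n,s["fx"],s["cx"],s["cy"],np.round(s["T"],3).tolist())
o=robot.get_obs(); print(o)
E
```

```text
pics
top 467.8384838430435 311.36930544475194 229.34692271123583 [[0.01, -0.998, 0.066, 0.502], [-1.0, -0.01, -0.007, 0.354], [0.008, -0.066, -0.998, 1.246], [0.0, 0.0, 0.0, 1.0]]
scene 440.72400409694586 314.43145147576416 238.3535006357033 [[0.697, -0.35, 0.626, 0.005], [-0.717, -0.361, 0.597, -0.19], [0.017, -0.865, -0.502, 0.523], [0.0, 0.0, 0.0, 1.0]]
{'time': 0.1, 'joint_positions': array([ 1.07492359e+00,  8.78182757e-02,  1.37209033e+00, -2.92913679e-05,
        1.68361320e+00, -1.03114241e-01]), 'qvel': array([-0.00114703,  0.00139773, -0.00329365,  0.0004029 ,  0.00197043,
       -0.00010174]), 'joint_torque': array([ 3.00659238e-03, -3.41251767e+01, -3.03302479e+01,  7.20316591e-02,
        3.03498027e-02, -8.18768285e-05]), 'tool_pos': array([0.21028736, 0.50766944, 0.20446206]), 'ee_rot': array([-3.13967076e+00, -1.69613172e-04,  2.74883073e+00]), 'wrist_force': array([ 0.6651834 , -0.00384931,  0.5100066 ]), 'wrist_torque': array([-0.05707261, -0.03043091, -0.05024519]), 'finger_force': 0.0, 'width': 0.09392206784729414}
```

View pics/top0.png

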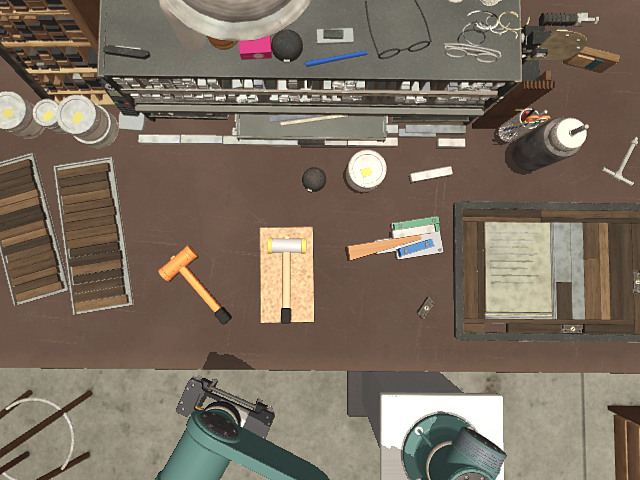

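View pics/scene0.png

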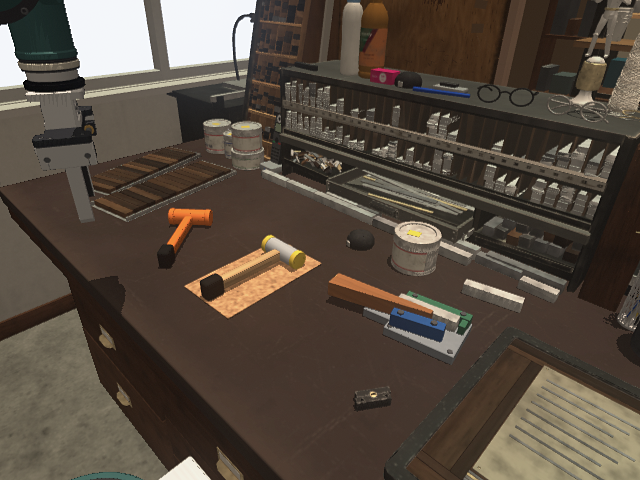

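Top view: the steel-headed mallet with yellow faces lies on the cork mat with its head at (288,246). The look-alike is the orange mallet at (180,262), off the mat. The one meant is the steel and yellow one. The wedge runs from its butt at (349,253) to about (435,238), between the blue cheek and the grey bar. I'll confirm this in a crop and measure.

```bash
cat > h.py <<'E'
import numpy as np,cv2
def ray(s,uv,z):
    "pixels -> world points on plane z"
    uv=np.atleast_2d(uv).astype(float); T=s["T"]
    d=np.c_[(uv[:,0]-s["cx"])/s["fx"],(uv[:,1]-s["cy"])/s["fy"],np.ones(len(uv))]@T[:3,:3].T
    return T[:3,3]+d*((z-T[2,3])/d[:,2])[:,None]
def blobs(s,lo,hi,box,minA=15):
    u0,v0,u1,v1=box; hsv=cv2.cvtColor(s["color"],cv2.COLOR_RGB2HSV)
    m=np.zeros(hsv.shape[:2],np.uint8); m[v0:v1,u0:u1]=cv2.inRange(hsv,lo,hi)[v0:v1,u0:u1]
    n,l,st,c=cv2.connectedComponentsWithStats(m)
    return [(st[i,4],c[i],cv2.minAreaRect(np.argwhere(l==i)[:,::-1].astype(np.float32)),l==i) for i in range(1,n) if st[i,4]>=minA]
E
python3 - <<'E'
from h import *
s=dict(np.load("top0.npz"))
im=s["color"][190:335,250:455,::-1]
cv2.imwrite("pics/crop0.png",cv2.resize(im,(800,566),interpolation=cv2.INTER_CUBIC))
print("yellow",[(a,c.round(1),ray(s,c,.024).round(4)) for a,c,r,_ in blobs(s,(22,120,120),(35,255,255),(255,230,320,330),8)])
hs=cv2.cvtColor(s["color"],cv2.COLOR_RGB2HSV)
for p in [(288,246),(287,280),(300,300),(360,251),(385,246),(410,240),(425,250),(405,228),(425,241),(286,315)]: print(p,hs[p[1],p[0]],(s["T"]@np.r_[(np.array([(p[0]-s["cx"])/s["fx"],(p[1]-s["cy"])/s["fy"],1])*s["range_z"][p[1],p[0]]),1])[:3].round(4))
E
```

```text
yellow [(np.int32(50), array([269. , 245.3]), array([[0.54  , 0.4548, 0.024 ]])), (np.int32(21), array([303.4, 240.4]), array([[0.5537, 0.3651, 0.024 ]])), (np.int32(25), array([303.2, 249.5]), array([[0.5298, 0.3653, 0.024 ]]))]
(288, 246) [ 30   5 255] [0.538  0.4044 0.0438]
(287, 280) [ 23  70 255] [0.4507 0.4062 0.0359]
(300, 300) [ 16  93 255] [0.3972 0.3726 0.0034]
(360, 251) [ 14 126 237] [0.5269 0.2198 0.0486]
(385, 246) [ 14 131 230] [0.5404 0.155  0.0446]
(410, 240) [ 14 130 235] [0.5565 0.0907 0.0451]
(425, 250) [ 15  18 231] [0.5318 0.0451 0.0167]
(405, 228) [ 20  39 169] [0.5876 0.1025 0.0402]
(425, 241) [105 142 221] [0.5543 0.0519 0.0445]
(286, 315) [11 42 67] [0.3623 0.4073 0.0423]
```

View pics/crop0.png

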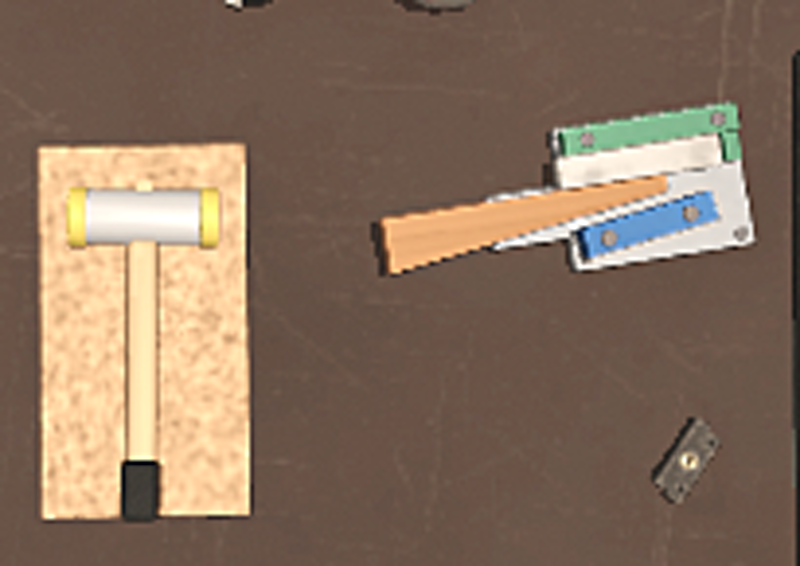

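The crop confirms it: steel mallet on the mat, with its head centre at crop (143,217). The wedge butt edge is at crop (383,245), and the wedge lies along the bar with the slanted blue cheek below it.

Run:
```python
from h import *
s=dict(np.load("top0.npz"))
def rng(s):
    T=s["T"]; v,u=np.mgrid[:480,:640]; z=s["range_z"]
    P=np.stack([(u-s["cx"])/s["fx"]*z,(v-s["cy"])/s["fy"]*z,z],-1)@T[:3,:3].T+T[:3,3]; return P
P=rng(s)
def rect(pts):
    c,(w,h),a=cv2.minAreaRect((pts[:,:2]*1000).astype(np.float32)); return np.round(c,1),round(w,1),round(h,1),round(a,2)
def edgepts(m,z): 
    c=max(cv2.findContours(m.astype(np.uint8),0,1)[0],key=cv2.contourArea)[:,0]
    return c,ray(s,c,z)
# wedge
b=max(blobs(s,(10,95,150),(18,200,255),(335,215,450,270)),key=lambda t:t[0]); c,p=edgepts(b[3],.048)
print("wedge",b[0],cv2.approxPolyDP(c,2.5,True)[:,0].tolist()); print(ray(s,cv2.approxPolyDP(c,2.5,True)[:,0],.048).round(4).tolist())
print(rect(p))
# blue, green
b=max(blobs(s,(95,80,60),(120,255,255),(380,215,450,270)),key=lambda t:t[0]); c,p=edgepts(b[3],.044); print("cheek",rect(p))
b=max(blobs(s,(60,60,30),(90,255,255),(380,205,450,270)),key=lambda t:t[0]); c,p=edgepts(b[3],.038); print("fence",rect(p))
# mat
b=max(blobs(s,(5,70,150),(25,255,255),(250,220,325,330)),key=lambda t:t[0]); c,p=edgepts(b[3],.004); print("mat",rect(p))
# mallet: height mask
M=np.zeros((480,640),bool); M[225:325,255:320]=True
H=M&(P[...,2]>.03); pp=P[H]
h=pp[(pp[:,0]<.50)&(pp[:,0]>.40)]; print("handle fit",np.polyfit(h[:,0],h[:,1],1),h.mean(0),h[:,2].mean())
r=M&(P[...,2]>.012); c,p=edgepts(r,.024); print("mallet x",p[:,0].min(),p[:,0].max()); hd=p[p[:,0]>.51]; print("head",rect(hd))
d=P[r&(P[...,0]<.39)]; print("end",d.mean(0))
```

```text
wedge 681 [[420, 235], [349, 245], [350, 259], [418, 239]]
[[0.5694, 0.0656, 0.048], [0.542, 0.248, 0.048], [0.5062, 0.2453, 0.048], [0.5591, 0.0708, 0.048]]
(array([539.7, 155.9]), 36.5, 188.3, 10.01)
cheek (array([538.9,  75.9]), 19.9, 90.1, 17.37)
fence (array([599.8,  73.5]), 33.8, 119.5, 0.59)
mat (array([465., 409.]), 250.3, 140.0, 0.96)
handle fit [-0.01028263  0.4133307 ] [0.45085785 0.40869469 0.03600363] 0.03600363262329746
mallet x 0.33963087464548647 0.5621343436508559
head (array([537.3, 410.4]), 49.6, 99.3, 0.57)
end [0.36534442 0.40881744 0.04156535]
```

```bash
cat >> h.py <<'E'
from scipy.spatial.transform import Rotation as R
def go(o,p,yaw):
    "row (turn deg, shift mm in tool axes) from the pose in o to TCP p, tool down with yaw"
    A=R.from_euler("xyz",o["ee_rot"]); B=R.from_euler("xyz",[np.pi,0,yaw])
    print("row",np.degrees((A.inv()*B).as_rotvec()).round(2),(A.inv().apply(np.array(p)-o["tool_pos"])*1000).round(1))
E
python3 - <<'E'
from h import *
from bench import robot
o=robot.get_obs(); go(o,[.497,.409,.10],np.pi)
E
```

```text
row [ -0.11  -0.03 -22.5 ] [-302.7   18.8  104.4]
```

Emit:
arm_command:
  targets: [0,0,-22.5,-303,19,104,-1,0,0,-22.5,-303,19,104,-1,0,0,-22.5,-303,19,104,-1,0,0,-22.5,-303,19,104,-1,0,0,-22.5,-303,19,104,-1,0,0,-22.5,-303,19,104,-1,0,0,-22.5,-303,19,104,-1,0,0,-22.5,-303,19,104,-1,0,0,-22.5,-303,19,104,-1]

```text
time: 1.0
tool_pos: [0.4973, 0.4093, 0.1005]
ee_rot: [-3.141, -0.002, 3.14]
wrist_force: [-0.1, 0.6, 0.6]
width: 0.0944
finger_force: 0.0
```

Run:
```python
from h import *
from bench import robot
o=robot.get_obs(); print(o["time"],o["tool_pos"],o["ee_rot"],o["wrist_force"],o["qvel"].round(3)); go(o,[.497,.409,.008],np.pi)
s=robot.snapshot("wrist"); np.savez("w1.npz",**s); cv2.imwrite("pics/w1.png",s["color"][:,:,::-1]); print(s["fx"],s["T_tool_cam"].round(3).tolist())
```

```text
1.0 [0.49733761 0.40934709 0.10050822] [-3.14100255e+00 -2.25657762e-03  3.14044361e+00] [-0.10965879  0.60534601  0.58445713] [ 0.032 -0.032 -0.001  0.003  0.    -0.   ]
row [-0.03 -0.13 -0.07] [ 0.1 -0.3 92.5]
349.15040162126513 [[0.0, -0.966, -0.259, 0.077], [1.0, -0.0, 0.001, -0.0], [-0.001, -0.259, 0.966, -0.18], [0.0, 0.0, 0.0, 1.0]]
```

View pics/w1.png

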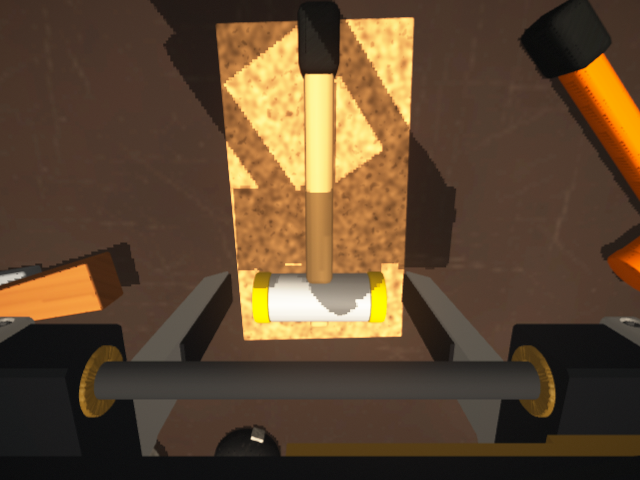

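The mallet's handle runs straight down the picture at column 318 between the fingers. Head centre is at (319,297) and the grasp point projects to row 244, clear of the head. Going down to close.

Emit:
arm_command:
  targets: [0,0,0,0,0,45,-1,0,0,0,0,0,80,-1,0,0,0,0,0,92,-1,0,0,0,0,0,92,-1,0,0,0,0,0,92,1,0,0,0,0,0,92,1,0,0,0,0,0,92,1,0,0,0,0,0,92,1,0,0,0,0,0,92,1,0,0,0,0,0,92,1,0,0,0,0,0,92,1,0,0,0,0,0,92,1,0,0,0,0,0,92,1,0,0,0,0,0,92,1]

```text
time: 2.45
tool_pos: [0.4977, 0.4098, 0.0094]
ee_rot: [3.141, -0.0, 3.142]
wrist_force: [-0.2, 1.4, -0.8]
width: 0.0199
finger_force: 30.0
```

Run:
```python
from h import *
from bench import robot
go(robot.get_obs(),[.467,.339,.10],np.pi+.16)
```

```text
row [ 0.02 -0.   -9.17] [ 30.7 -70.8 -90.6]
```

Emit:
arm_command:
  targets: [0,0,0,0,0,-15,1,0,0,0,0,0,-45,1,0,0,0,0,0,-90,1,0,0,-5,15,-35,-90,1,0,0,-9.2,31,-71,-90,1,0,0,-9.2,31,-71,-90,1,0,0,-9.2,31,-71,-90,1,0,0,-9.2,31,-71,-90,1]

```text
time: 3.25
tool_pos: [0.4673, 0.3394, 0.1001]
ee_rot: [3.141, 0.001, -2.981]
wrist_force: [0.9, 0.6, -2.7]
width: 0.0196
finger_force: 30.0
```

Run:
```python
from h import *
from bench import robot
o=robot.get_obs(); print(o["time"],o["tool_pos"],o["ee_rot"],o["wrist_force"],o["wrist_torque"].round(3),o["width"])
s=robot.snapshot("wrist"); A=R.from_euler("xyz",o["ee_rot"]).as_matrix()
M=np.eye(4); M[:3,:3]=A; M[:3,3]=o["tool_pos"]; s["T"]=M@s["T_tool_cam"]; np.savez("w2.npz",**s); cv2.imwrite("pics/w2.png",s["color"][:,:,::-1])
t=robot.snapshot("top"); np.savez("top2.npz",**t)
def xyz(s):
    T=s["T"]; v,u=np.mgrid[:480,:640]; z=s["range_z"]
    return np.stack([(u-s["cx"])/s["fx"]*z,(v-s["cy"])/s["fy"]*z,z],-1)@T[:3,:3].T+T[:3,3]
P=xyz(s); ok=s["range_z"]>0
Q=(P-o["tool_pos"])@A   # tool coords
H=ok&(Q[...,2]<.04)&(abs(Q[...,1])<.07)&(Q[...,2]>-.06)
q=Q[H]; h=q[(q[:,0]>.02)&(q[:,0]<.11)&(abs(q[:,1])<.02)]
print("handle z(x)",np.polyfit(h[:,0],h[:,2],1),"y(x)",np.polyfit(h[:,0],h[:,1],1),len(h))
```

```text
3.25 [0.46729464 0.33942627 0.10014397] [ 3.14068619e+00  1.27005212e-03 -2.98136210e+00] [ 0.90040831  0.58235443 -2.74986078] [ 0.084  0.028 -0.012] 0.01962039054821547
handle z(x) [-0.00079234 -0.02667735] y(x) [-2.00255134e-03 -1.77890001e-05] 9522
```

View pics/w2.png

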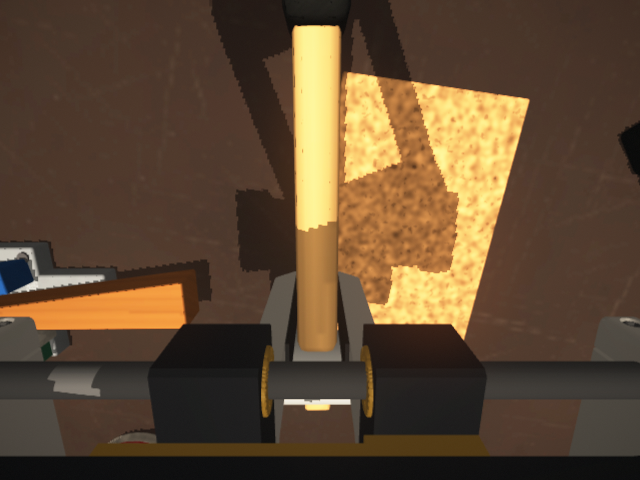

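The handle sits level in the jaws (slope below 0.1°). The wedge butt shows at columns 185–208, rows 262–328. Measuring the butt and the jig line from this picture.

Run:
```python
from h import *
s=dict(np.load("w2.npz")); T=s["T"]; v,u=np.mgrid[:480,:640]; z=s["range_z"]
P=np.stack([(u-s["cx"])/s["fx"]*z,(v-s["cy"])/s["fy"]*z,z],-1)@T[:3,:3].T+T[:3,3]
hs=cv2.cvtColor(s["color"],cv2.COLOR_RGB2HSV)
m=(u<225)&(v>230)&(v<335)&(hs[...,1]>110)&(hs[...,0]<22)&(P[...,2]>.015)
top=m&(P[...,2]>.044); print("top z",np.median(P[top][:,2]))
p=P[top]
# per-row max y -> butt edge ; per-column bar side = max x
by=np.array([[P[r][top[r]][:,0].mean() if 0 else P[r][top[r]][np.argmax(P[r][top[r]][:,1])][0],P[r][top[r]][:,1].max()] for r in range(480) if top[r].sum()>5])
k=np.polyfit(by[3:-3,0],by[3:-3,1],1); print("butt edge slope deg",np.degrees(np.arctan(k[0])),"x range",by[:,0].min(),by[:,0].max(),"y mid",np.polyval(k,by[:,0].mean()))
cols=[c for c in range(5,185,3) if top[:,c].sum()>5]
def edge(f): return np.array([P[:,c][top[:,c]][f(P[:,c][top[:,c]][:,0])][:2] for c in cols])
for n,f in (("bar side",np.argmax),("cheek side",np.argmin)):
    e=edge(f); k=np.polyfit(e[:,1],e[:,0],1); print(n,"yaw deg",np.degrees(np.arctan(-k[0])),"x at y=.24",np.polyval(k,.24),"range y",e[:,1].min(),e[:,1].max())
b=m&(P[...,2]<.042)&(P[...,2]>.022); q=P[b]; k=np.polyfit(q[:,0],q[:,1],1); print("butt face",len(q),q.mean(0),np.degrees(np.arctan(k[0])))
# top view: line fits
s=dict(np.load("top0.npz"));
for n,lo,hi,zz in (("wedge",(10,95,150),(18,200,255),.048),("cheek",(95,80,60),(120,255,255),.044),("fence",(60,60,30),(90,255,255),.038)):
    bb=max(blobs(s,lo,hi,(335,205,450,270)),key=lambda t:t[0])[3]; 
    ed={}
    cs=[c for c in range(640) if bb[:,c].sum()>1][4:-4]
    for nm,g in (("far",min),("near",max)):
        uv=np.array([[c,g(np.flatnonzero(bb[:,c]))+(-.5 if g is min else .5)] for c in cs]); w=ray(s,uv,zz); k=np.polyfit(w[:,1],w[:,0],1)
        print(n,nm,"yaw",np.degrees(np.arctan(-k[0])).round(2),"x@.1",np.polyval(k,.1).round(4))
```

```text
top z 0.04855222487774341
butt edge slope deg -31.96761374975997 x range 0.3909494634895604 0.5304206443802845 y mid 0.295756649640337
bar side yaw deg 5.545407934064656 x at y=.24 0.5378715737989206 range y 0.12254276906774442 0.24983471682472969
cheek side yaw deg 39.90121309258167 x at y=.24 0.4712010560751411 range y 0.14592233083191994 0.32690706065292635
butt face 1927 [0.51883152 0.19330174 0.0323435 ] -70.27711312789737
wedge far yaw 8.92 x@.1 0.5651
wedge near yaw 17.53 x@.1 0.5498
cheek far yaw 17.19 x@.1 0.5414
cheek near yaw 17.29 x@.1 0.5212
fence far yaw 9.55 x@.1 0.6052
fence near yaw 7.29 x@.1 0.5899
```

Run:
```python
from h import *
s=dict(np.load("w2.npz")); T=s["T"]; v,u=np.mgrid[:480,:640]; z=s["range_z"]
P=np.stack([(u-s["cx"])/s["fx"]*z,(v-s["cy"])/s["fy"]*z,z],-1)@T[:3,:3].T+T[:3,3]
top=((u<230)&(v>230)&(v<335)&(abs(P[...,2]-.0485)<.003)).astype(np.uint8)
n,l,st,c=cv2.connectedComponentsWithStats(top); m=l==l[312,120]
ct=max(cv2.findContours(m.astype(np.uint8),0,1)[0],key=cv2.contourArea)
a=cv2.approxPolyDP(ct,3,True)[:,0]; print(a.tolist()); print(ray(s,a,.048).round(4).tolist())
rows=[r for r in range(480) if m[r].sum()>5 and m[r,150:].any()]
w=ray(s,[[np.flatnonzero(m[r]).max()+.5,r] for r in rows],.048); print(len(w),w[::4].round(4)[:,:2].tolist())
```

```text
[[187, 322], [183, 283], [179, 280], [0, 305], [0, 315], [31, 316], [36, 328], [179, 327]]
[[0.5294, 0.2532, 0.048], [0.4991, 0.2484, 0.048], [0.4972, 0.2454, 0.048], [0.5372, 0.1188, 0.048], [0.5454, 0.1182, 0.048], [0.5426, 0.1405, 0.048], [0.5519, 0.1436, 0.048], [0.5344, 0.2476, 0.048]]
48 [[0.4977, 0.2472], [0.5005, 0.2488], [0.5035, 0.2497], [0.5068, 0.2485], [0.5097, 0.2501], [0.5128, 0.2503], [0.5159, 0.2512], [0.5191, 0.2514], [0.5221, 0.2523], [0.5254, 0.2525], [0.5285, 0.2535], [0.5326, 0.2486]]
```

Run:
```python
from h import *
s=dict(np.load("w2.npz")); print(ray(s,[[529,99],[346,72]],.004).round(4).tolist())
t=dict(np.load("top0.npz")); b=max(blobs(t,(5,70,150),(25,255,255),(250,220,325,330)),key=lambda t:t[0])[3]
ct=max(cv2.findContours(b.astype(np.uint8),0,1)[0],key=cv2.contourArea); print(ray(t,cv2.approxPolyDP(ct,4,True)[:,0],.004).round(4).tolist())
s=dict(np.load("w1.npz")); A=R.from_euler("xyz",[-3.141,-.00226,3.14044]).as_matrix(); M=np.eye(4);M[:3,:3]=A;M[:3,3]=[.49734,.40935,.10051]; s["T"]=M@s["T_tool_cam"]
print("w1 mat",ray(s,[[217,24],[413,17],[245,339],[402,335]],.004).round(4).tolist(),"head mid",ray(s,[[319,297],[253,300],[386,296]],.035).round(4).tolist())
```

```text
[[0.3327, 0.4769, 0.004], [0.3364, 0.34, 0.004]]
[[0.589, 0.4811, 0.004], [0.3417, 0.477, 0.004], [0.3421, 0.4245, 0.004], [0.4441, 0.4101, 0.004], [0.3424, 0.3957, 0.004], [0.3429, 0.3379, 0.004], [0.5904, 0.3428, 0.004]]
w1 mat [[0.3366, 0.3391, 0.004], [0.3324, 0.4768, 0.004], [0.5849, 0.3455, 0.004], [0.5811, 0.4845, 0.004]] head mid [[0.5308, 0.4108, 0.035], [0.5332, 0.3605, 0.035], [0.53, 0.4618, 0.035]]
```

Run:
```python
from h import *
from bench import robot
go(robot.get_obs(),[.4723,.3038,.027],np.pi+.166)
s=dict(np.load("top2.npz"))
print("yellow",[(a,c.round(1),ray(s,c,.12).round(4)) for a,c,r,_ in blobs(s,(22,120,120),(35,255,255),(255,200,400,330),6)])
```

```text
row [ 0.03  0.05 -0.29] [  0.9 -36.2  72.9]
yellow [(np.int32(23), array([292.3, 254.3]), array([[0.5158, 0.3907, 0.12  ]])), (np.int32(8), array([292.2, 262.6]), array([[0.4959, 0.3905, 0.12  ]]))]
```

Emit:
arm_command:
  targets: [0,0,-0.3,1,-20,30,1,0,0,-0.3,1,-36,60,1,0,0,-0.3,1,-36,73,1,0,0,-0.3,1,-36,73,1,0,0,-0.3,1,-36,73,1]

```text
time: 3.85
tool_pos: [0.4722, 0.3044, 0.0274]
ee_rot: [3.141, 0.001, -2.975]
wrist_force: [0.2, 0.3, -2.2]
width: 0.0197
finger_force: 30.0
```

```bash
cat > look.py <<'E'
# state plus the wedge butt edge as the top camera sees it
from h import *
from bench import robot
o=robot.get_obs(); d=np.array([.165,-.986,0])
print("t",round(o["time"],2),"tcp",o["tool_pos"].round(4),"rot",o["ee_rot"].round(4),"along",round(o["tool_pos"]@d*1000,2),"F along",round(o["wrist_force"]@d,2),"F",o["wrist_force"].round(2),"w",round(o["width"],4))
s=robot.snapshot("top"); b=max(blobs(s,(10,95,120),(18,200,255),(335,215,450,270)),key=lambda t:t[0])[3]
v,u=np.nonzero(b); w=ray(s,np.c_[u,v],.048); a=w@d*1000; print("wedge along: butt",np.percentile(a,1).round(1),"tip",np.percentile(a,99).round(1),"n",len(u))
E
python3 look.py
```

```text
t 3.85 tcp [0.4722 0.3044 0.0274] rot [ 3.1405e+00  1.4000e-03 -2.9753e+00] along -222.19 F along -0.29 F [ 0.24  0.34 -2.15] w 0.0197
wedge along: butt -132.6 tip 26.2 n 529
```

Emit:
arm_command:
  targets: [0,0,0,0,-3,0,1,0,0,0,0,-6,0,1,0,0,0,0,-9,0,1,0,0,0,0,-12,0,1,0,0,0,0,-15,0,1,0,0,0,0,-18,0,1]

```text
time: 4.5
tool_pos: [0.4746, 0.2851, 0.0266]
ee_rot: [3.141, 0.0, -2.976]
wrist_force: [0.4, 1.3, -2.8]
width: 0.0196
finger_force: 30.0
```

```bash
python3 look.py
python3 - <<'E'
from h import *
from bench import robot
s=robot.snapshot("wrist"); a=s["color"][:,:,::-1]; t=robot.snapshot("top")["color"][200:300,290:460,::-1]
cv2.imwrite("pics/a3.png",np.vstack([cv2.resize(a[200:430,:],(640,230)),cv2.resize(t,(640,360))[:340]]))
E
```

```text
t 4.5 tcp [0.4746 0.2851 0.0266] rot [ 3.1413e+00  3.0000e-04 -2.9759e+00] along -202.77 F along -1.25 F [ 0.35  1.33 -2.82] w 0.0196
wedge along: butt -106.8 tip 34.6 n 447
```

View pics/a3.png

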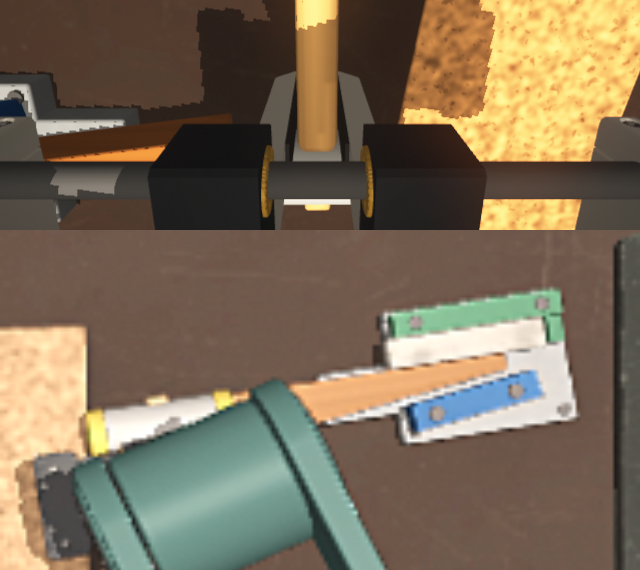

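The wedge tip moved 8 mm, and the head meets the butt squarely (crop (240,397)). The force is about 1 N, so it is still loose. The gap to the cheek is still several mm, so two more 8 mm taps.

Emit:
arm_command:
  targets: [0,0,0,0,5,0,1,0,0,0,0,10,0,1,0,0,0,0,7,0,1,0,0,0,0,4,0,1,0,0,0,0,1,0,1,0,0,0,0,-2,0,1,0,0,0,0,-5,0,1,0,0,0,0,-8,0,1,0,0,0,0,-3,0,1,0,0,0,0,2,0,1,0,0,0,0,-1,0,1,0,0,0,0,-4,0,1,0,0,0,0,-7,0,1,0,0,0,0,-10,0,1,0,0,0,0,-13,0,1,0,0,0,0,-16,0,1]

```text
time: 6.25
tool_pos: [0.4771, 0.2692, 0.0265]
ee_rot: [3.141, -0.0, -2.976]
wrist_force: [-0.2, 0.4, -3.5]
width: 0.0198
finger_force: 30.0
```

```bash
cat >> look.py <<'E'
# gap between the wedge's slanted side and the cheek (top view line fits)
c=max(blobs(s,(95,80,60),(120,255,255),(380,215,450,270)),key=lambda t:t[0])[3]
gaps=[]
for k in range(395,425):
    a,e=np.flatnonzero(b[:,k]),np.flatnonzero(c[:,k])
    if len(a) and len(e): gaps.append((ray(s,[[k,a.max()+.5]],.048)-ray(s,[[k,e.min()-.5]],.044))[0,0])
print("gap mm",np.round(1000*np.median(gaps),2) if gaps else None,len(gaps))
E
python3 look.py
```

```text
t 6.25 tcp [0.4771 0.2692 0.0265] rot [ 3.1414 -0.     -2.976 ] along -186.7 F along -0.42 F [-0.19  0.39 -3.53] w 0.0198
wedge along: butt -83.3 tip 51.3 n 408
gap mm 4.98 26
```

Emit:
arm_command:
  targets: [0,0,0,0,5,0,1,0,0,0,0,10,0,1,0,0,0,0,7,0,1,0,0,0,0,4,0,1,0,0,0,0,1,0,1,0,0,0,0,-2,0,1,0,0,0,0,-5,0,1,0,0,0,0,-7,0,1,0,0,0,0,-2,0,1,0,0,0,0,3,0,1,0,0,0,0,0,0,1,0,0,0,0,-3,0,1,0,0,0,0,-6,0,1,0,0,0,0,-9,0,1,0,0,0,0,-12,0,1,0,0,0,0,-14,0,1]

```text
time: 7.9
tool_pos: [0.4795, 0.2553, 0.0265]
ee_rot: [3.141, 0.0, -2.976]
wrist_force: [-0.1, 1.0, -2.7]
width: 0.0201
finger_force: 30.0
```

```bash
python3 look.py
```

```text
t 7.9 tcp [0.4795 0.2553 0.0265] rot [ 3.1414  0.     -2.9763] along -172.6 F along -0.99 F [-0.13  0.99 -2.67] w 0.0201
wedge along: butt -62.6 tip 65.4 n 392
gap mm -0.12 27
```

Emit:
arm_command:
  targets: [0,0,0,0,5,0,1,0,0,0,0,9,0,1,0,0,0,0,6,0,1,0,0,0,0,3,0,1,0,0,0,0,0,0,1,0,0,0,0,-3,0,1]

```text
time: 8.55
tool_pos: [0.4799, 0.2525, 0.0265]
ee_rot: [3.141, -0.0, -2.976]
wrist_force: [0.2, -0.3, -3.1]
width: 0.0199
finger_force: 30.0
```

```bash
python3 look.py
python3 - <<'E'
from h import *
from bench import robot
t=robot.snapshot("top")["color"][200:275,355:455,::-1]
cv2.imwrite("pics/a4.png",cv2.resize(t,(800,600),interpolation=cv2.INTER_CUBIC))
E
```

```text
t 8.55 tcp [0.4799 0.2525 0.0265] rot [ 3.1414 -0.     -2.976 ] along -169.73 F along 0.37 F [ 0.21 -0.34 -3.08] w 0.0199
wedge along: butt -58.1 tip 68.0 n 385
gap mm -0.13 27
```

View pics/a4.png

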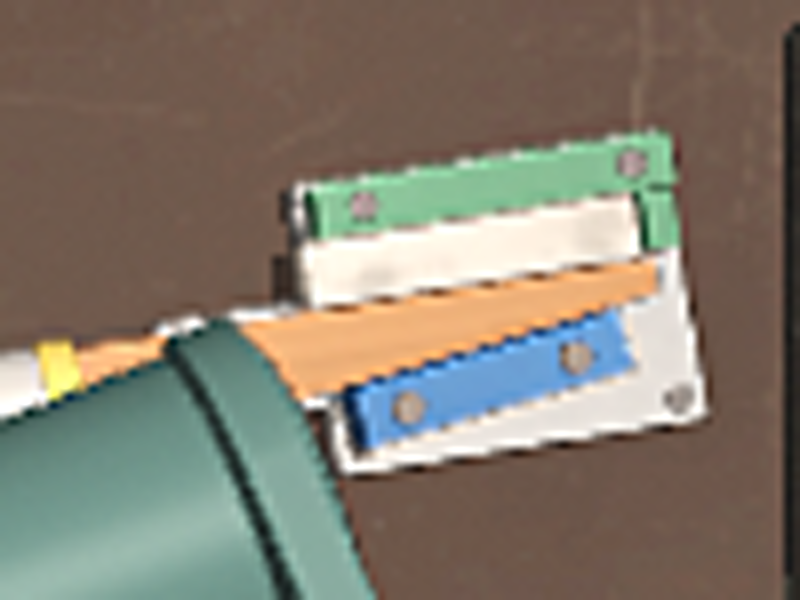

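The wedge now lies against the bar and cheek with no gap I can see (crop (330,390)), and the force is still about 0 N. Single 3 mm taps from here, reading the force after each.

Emit:
arm_command:
  targets: [0,0,0,0,5,0,1,0,0,0,0,9,0,1,0,0,0,0,6,0,1,0,0,0,0,3,0,1,0,0,0,0,0,0,1,0,0,0,0,-3,0,1]

```text
time: 9.25
tool_pos: [0.4804, 0.2495, 0.0265]
ee_rot: [3.141, 0.0, -2.976]
wrist_force: [-0.4, 1.0, -3.6]
width: 0.0196
finger_force: 30.0
```

Emit:
arm_command:
  targets: [0,0,0,0,5,0,1,0,0,0,0,9,0,1,0,0,0,0,6,0,1,0,0,0,0,3,0,1,0,0,0,0,0,0,1,0,0,0,0,-2,0,1]

```text
time: 9.85
tool_pos: [0.4808, 0.2475, 0.0265]
ee_rot: [3.141, 0.0, -2.976]
wrist_force: [0.0, 0.2, -2.2]
width: 0.0195
finger_force: 30.0
```

Emit:
arm_command:
  targets: [0,0,0,0,5,0,1,0,0,0,0,9,0,1,0,0,0,0,6,0,1,0,0,0,0,3,0,1,0,0,0,0,0,0,1,0,0,0,0,-3,0,1]

```text
time: 10.45
tool_pos: [0.4812, 0.2446, 0.0265]
ee_rot: [3.141, 0.0, -2.976]
wrist_force: [-0.6, 0.7, -4.6]
width: 0.0199
finger_force: 30.0
```

Emit:
arm_command:
  targets: [0,0,0,0,5,0,1,0,0,0,0,9,0,1,0,0,0,0,6,0,1,0,0,0,0,3,0,1,0,0,0,0,0,0,1,0,0,0,0,-3,0,1]

```text
time: 11.05
tool_pos: [0.4818, 0.2417, 0.0265]
ee_rot: [3.141, 0.0, -2.976]
wrist_force: [-0.6, 1.1, -2.8]
width: 0.0198
finger_force: 30.0
```

Emit:
arm_command:
  targets: [0,0,0,0,5,0,1,0,0,0,0,9,0,1,0,0,0,0,6,0,1,0,0,0,0,3,0,1,0,0,0,0,0,0,1,0,0,0,0,-3,0,1]

```text
time: 11.65
tool_pos: [0.4823, 0.2387, 0.0265]
ee_rot: [3.141, 0.0, -2.976]
wrist_force: [-0.8, 0.9, -2.7]
width: 0.0198
finger_force: 30.0
```

Emit:
arm_command:
  targets: [0,0,0,0,5,0,1,0,0,0,0,9,0,1,0,0,0,0,6,0,1,0,0,0,0,3,0,1,0,0,0,0,0,0,1,0,0,0,0,-3,0,1]

```text
time: 12.25
tool_pos: [0.4828, 0.236, 0.0265]
ee_rot: [3.141, 0.0, -2.976]
wrist_force: [0.6, 2.3, -4.0]
width: 0.0196
finger_force: 30.0
```

```bash
python3 look.py
```

```text
t 12.25 tcp [0.4828 0.236  0.0265] rot [ 3.1407e+00  4.0000e-04 -2.9759e+00] along -153.05 F along -2.2 F [ 0.57  2.33 -4.02] w 0.0196
wedge along: butt -35.7 tip 86.4 n 343
gap mm -0.12 25
```

Emit:
arm_command:
  targets: [0,0,0,0,5,0,1,0,0,0,0,9,0,1,0,0,0,0,6,0,1,0,0,0,0,3,0,1,0,0,0,0,0,0,1,0,0,0,0,-2,0,1]

```text
time: 12.9
tool_pos: [0.4827, 0.235, 0.0266]
ee_rot: [3.138, -0.0, -2.976]
wrist_force: [-1.7, 6.6, -2.4]
width: 0.0197
finger_force: 30.0
```

Wedging has started (about 7 N). Smaller steps now.

Emit:
arm_command:
  targets: [0,0,0,0,5,0,1,0,0,0,0,9,0,1,0,0,0,0,6,0,1,0,0,0,0,3,0,1,0,0,0,0,0,0,1,0,0,0,0,-1.5,0,1,0,0,0,0,-1.5,0,1]

```text
time: 13.6
tool_pos: [0.4827, 0.2349, 0.0267]
ee_rot: [3.136, -0.0, -2.975]
wrist_force: [-2.4, 7.4, -3.5]
width: 0.0199
finger_force: 30.0
```

```bash
python3 look.py
```

```text
t 13.6 tcp [0.4827 0.2349 0.0267] rot [ 3.1359 -0.     -2.9754] along -151.96 F along -7.73 F [-2.42  7.44 -3.52] w 0.0199
wedge along: butt -32.4 tip 87.4 n 332
gap mm -0.12 22
```

Emit:
arm_command:
  targets: [0,0,0,0,5,0,1,0,0,0,0,9,0,1,0,0,0,0,6,0,1,0,0,0,0,3,0,1,0,0,0,0,0,0,1,0,0,0,0,-2,0,1,0,0,0,0,-2,0,1]

```text
time: 14.35
tool_pos: [0.4825, 0.2347, 0.0269]
ee_rot: [3.132, -0.0, -2.975]
wrist_force: [-3.4, 10.8, -3.3]
width: 0.02
finger_force: 30.1
```

```bash
python3 look.py
python3 - <<'E'
from h import *
from bench import robot
o=robot.get_obs(); A=R.from_euler("xyz",o["ee_rot"]).as_matrix()
s=robot.snapshot("wrist"); v,u=np.mgrid[:480,:640]; z=s["range_z"]; T=s["T_tool_cam"]
Q=np.stack([(u-s["cx"])/s["fx"]*z,(v-s["cy"])/s["fy"]*z,z],-1)@T[:3,:3].T+T[:3,3]
q=Q[(z>0)&(Q[...,2]<.04)&(Q[...,2]>-.06)&(Q[...,0]>.02)&(Q[...,0]<.11)&(abs(Q[...,1])<.03)]
print("handle z(x)",np.polyfit(q[:,0],q[:,2],1),"y(x)",np.polyfit(q[:,0],q[:,1],1))
E
```

```text
t 14.35 tcp [0.4825 0.2347 0.0269] rot [ 3.1321e+00 -2.0000e-04 -2.9750e+00] along -151.76 F along -11.16 F [-3.37 10.75 -3.35] w 0.02
wedge along: butt -30.7 tip 87.4 n 325
gap mm -0.12 22
handle z(x) [-0.01457794  0.00025192] y(x) [-0.00260327  0.00014652]
```

Emit:
arm_command:
  targets: [0,0,0,0,5,0,1,0,0,0,0,9,0,1,0,0,0,0,12,0,1,0,0,0,0,9,0,1,0,0,0,0,6,0,1,0,0,0,0,3,0,1,0,0,0,0,0,0,1,0,0,0,0,-2,0,1,0,0,0,0,-2,0,1]

```text
time: 15.35
tool_pos: [0.4822, 0.2344, 0.027]
ee_rot: [3.129, -0.001, -2.974]
wrist_force: [-5.2, 15.1, -1.9]
width: 0.02
finger_force: 30.1
```

```bash
python3 look.py
```

```text
t 15.35 tcp [0.4822 0.2344 0.027 ] rot [ 3.1287e+00 -6.0000e-04 -2.9744e+00] along -151.54 F along -15.71 F [-5.16 15.07 -1.89] w 0.02
wedge along: butt -97.1 tip 87.0 n 426
gap mm -0.12 21
```

About 15.7 N with almost no motion. One more equal light tap as a check: if the force and position come out the same, the wedge did not move.

Emit:
arm_command:
  targets: [0,0,0,0,8,0,1,0,0,0,0,18,0,1,0,0,0,0,18,0,1,0,0,0,0,15,0,1,0,0,0,0,12,0,1,0,0,0,0,9,0,1,0,0,0,0,6,0,1,0,0,0,0,3,0,1,0,0,0,0,0,0,1,0,0,0,0,0,0,1]

```text
time: 16.4
tool_pos: [0.4823, 0.2344, 0.0271]
ee_rot: [3.129, -0.001, -2.974]
wrist_force: [-4.6, 15.0, -2.1]
width: 0.0198
finger_force: 30.1
```

```bash
python3 look.py
```

```text
t 16.4 tcp [0.4823 0.2344 0.0271] rot [ 3.1286e+00 -5.0000e-04 -2.9745e+00] along -151.54 F along -15.5 F [-4.6  14.95 -2.09] w 0.0198
wedge along: butt -96.7 tip 87.0 n 425
gap mm -0.12 21
```

Identical force and position, so the wedge is tight. Drawing back, lifting, and returning to the mat.

Emit:
arm_command:
  targets: [0,0,0,0,10,0,1,0,0,0,0,40,0,1,0,0,0,0,60,-20,1,0,0,0,0,80,-60,1,0,0,0,0,80,-60,1,0,0,0,0,80,-60,1,0,0,0,0,80,-60,1]

```text
time: 17.15
tool_pos: [0.47, 0.306, 0.0848]
ee_rot: [-3.14, -0.003, -2.977]
wrist_force: [0.2, -0.2, -2.0]
width: 0.0196
finger_force: 30.0
```

Run:
```python
from h import *
from bench import robot
o=robot.get_obs(); print(o["tool_pos"],o["ee_rot"]); go(o,[.4955,.4098,.05],np.pi)
s=robot.snapshot("wrist"); v,u=np.mgrid[:480,:640]; z=s["range_z"]; T=s["T_tool_cam"]
Q=np.stack([(u-s["cx"])/s["fx"]*z,(v-s["cy"])/s["fy"]*z,z],-1)@T[:3,:3].T+T[:3,3]
q=Q[(z>0)&(Q[...,2]<-.015)&(Q[...,2]>-.04)&(Q[...,0]>.02)&(Q[...,0]<.10)&(abs(Q[...,1])<.02)]
print("handle z(x)",np.polyfit(q[:,0],q[:,2],1),"y(x)",np.polyfit(q[:,0],q[:,1],1))
t=robot.snapshot("top"); np.savez("top5.npz",**t)
```

```text
[0.46997884 0.30604934 0.08476394] [-3.13981173e+00 -2.85106227e-03 -2.97667257e+00]
row [-0.12 -0.15  9.45] [-42.3  98.2  34.5]
handle z(x) [-0.00088552 -0.02667352] y(x) [-1.72731459e-03 -3.44990119e-05]
```

Emit:
arm_command:
  targets: [0,0,4,-21,48,0,1,0,0,9.4,-42,98,0,1,0,0,9.4,-42,98,20,1,0,0,9.4,-42,98,35,1,0,0,9.4,-42,98,35,1,0,0,9.4,-42,98,35,1,0,0,9.4,-42,98,35,1]

```text
time: 17.95
tool_pos: [0.4965, 0.4101, 0.0523]
ee_rot: [3.141, 0.001, -3.141]
wrist_force: [0.2, 0.7, -2.7]
width: 0.0198
finger_force: 30.0
```

Run:
```python
from h import *
from bench import robot
o=robot.get_obs(); print(o["tool_pos"],o["ee_rot"]); go(o,[.4955,.4098,.0096],np.pi)
```

```text
[0.49648649 0.41012002 0.05231427] [ 3.14119234e+00  8.78767365e-04 -3.14124852e+00]
row [0.02 0.05 0.02] [ 1.  -0.3 42.7]
```

Emit:
arm_command:
  targets: [0,0,0,1,0,15,1,0,0,0,1,0,30,1,0,0,0,1,0,36,1,0,0,0,1,0,39,1,0,0,0,1,0,41,1,0,0,0,1,0,42,1,0,0,0,1,0,42.5,1,0,0,0,1,0,42.5,1]

```text
time: 18.75
tool_pos: [0.4953, 0.4113, 0.0095]
ee_rot: [3.141, 0.001, -3.14]
wrist_force: [0.8, 0.1, -2.9]
width: 0.0198
finger_force: 30.0
```

Emit:
arm_command:
  targets: [0,0,0,0,0,0.6,1,0,0,0,0,0,0.6,1,0,0,0,0,0,0.6,-0.4,0,0,0,0,0,0.6,-1,0,0,0,0,0,0.6,-1,0,0,0,0,0,0.6,-1,0,0,0,0,0,0.6,-1,0,0,0,0,0,0.6,-1,0,0,0,0,0,0.6,-1,0,0,0,0,0,0.6,-1,0,0,0,0,0,0.6,-1]

```text
time: 19.85
tool_pos: [0.495, 0.411, 0.0084]
ee_rot: [3.142, 0.0, -3.14]
wrist_force: [-0.1, 0.4, 1.3]
width: 0.0884
finger_force: 0.0
```

Emit:
arm_command:
  targets: [0,0,0,0,0,-20,-1,0,0,0,0,0,-60,-1,0,0,0,0,0,-110,-1,0,0,0,0,0,-150,-1,0,0,0,100,0,-190,-1,0,0,0,150,50,-190,-1,0,0,0,200,100,-190,-1,0,0,0,200,100,-190,-1,0,0,0,200,100,-190,-1,0,0,0,200,100,-190,-1,0,0,0,200,100,-190,-1]

```text
time: 20.95
tool_pos: [0.2945, 0.5109, 0.1985]
ee_rot: [-3.141, 0.001, -3.138]
wrist_force: [-0.1, 0.6, 0.7]
width: 0.0943
finger_force: 0.0
```

```bash
python3 look.py
python3 - <<'E'
from h import *
from bench import robot
t=robot.snapshot("top"); cv2.imwrite("pics/a6.png",cv2.resize(t["color"][140:340,150:460,::-1],(800,516)))
E
```

```text
t 20.95 tcp [0.2945 0.5109 0.1985] rot [-3.1413e+00  8.0000e-04 -3.1383e+00] along -455.13 F along -0.64 F [-0.14  0.63  0.67] w 0.0943
wedge along: butt -100.6 tip 85.8 n 689
gap mm -0.11 27
```

View pics/a6.png

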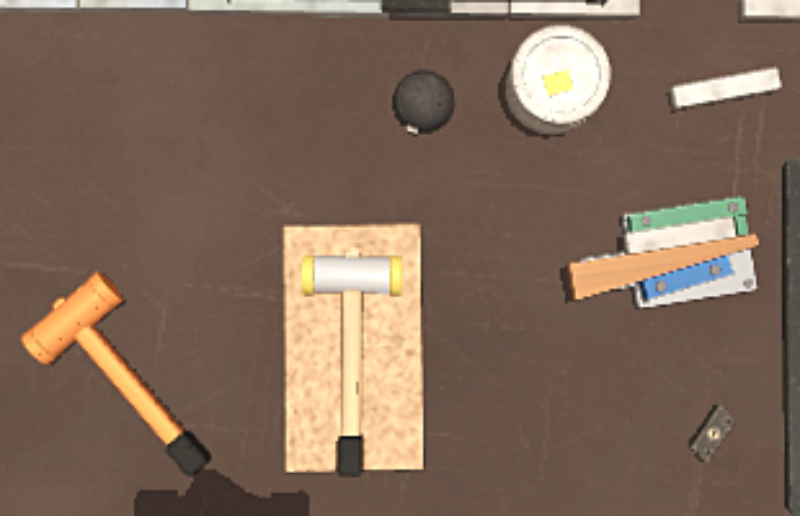

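The mallet lies flat on its mat (head at crop (352,275)). The wedge is seated between bar and cheek, and the other things are unmoved. Checking for rebound after the taps, then handing in.

Run:
```python
from h import *
from bench import robot
d=np.array([.165,-.986,0]); n=robot.snapshot("top")
for s in (dict(np.load("top5.npz")),n):
    b=max(blobs(s,(10,95,120),(18,200,255),(335,215,450,270)),key=lambda t:t[0])[3]; v,u=np.nonzero(b); a=ray(s,np.c_[u,v],.048)@d*1000
    print(a.max().round(1),np.percentile(a,99).round(1),len(u),"tip col",u.max())
P=robot.get_obs(); print(P["time"])
print(robot.close_job())
```

```text
89.2 85.8 685 tip col 443
89.2 85.8 689 tip col 443
21.1
the job is handed in; nothing more can be done
None
```

The wedge is driven tight with separate gentle taps (last push about 15 N; an equal repeat tap did not move it). The mallet lies flat on its mat, the arm is clear, and the job was handed in at about 21 s.

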